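Put the cutlery back in its own trays

ROBOT

A 6-joint arm with a two-finger parallel gripper is mounted at the origin on a cart in front of the work surface, level with it; the furniture and walls round the work are solid. World frame = base frame: x ahead of the robot, y to its left, z up, the work surface at z = 0. Lengths are in m, angles in rad, forces in N, time in s.
With the tool pointing down it reaches from about 0.375 to 0.9 m from the base axis. Payload 3.1 kg.
Tool frame: the origin (TCP) lies between the finger pads; the fingertips stand 8 mm ahead of it and the grasp point (between the pads) lies 11 mm behind it; z points along the fingers, y is the line along which they close (so a half turn about z gives the same grasp; the last joint's range is limited). The gripper opens to 87 mm and grips with 3 to 60 N. Pads are 19 mm wide; open, the fingers measure 117 mm over their backs; the gripper's body (75 mm by 190 mm) begins 51 mm behind the grasp point.
Start: joints at [-1.409, 0.527, 1.433, -0, 1.181, -0.178], TCP at [0.208, -0.589, 0.231] pointing down, gripper open.
Joint ranges: [-3.08, 3.08], [-0.75, 2.2], [0.22, 2.44], [-1.43, 4.57], [0, 2.65], [-2.85, 2.85]. Speed limits (rad/s): [2.79, 2.79, 3.14, 3.14, 3.14, 3.14].

INTERFACE

Orientations are given as a unit quaternion [w, x, y, z].
In Python, from cell import env gives the robot as it stands. The module is installed in compiled form; this text tells all that it offers.
- The arm moves only by the tool move_arm, never from a script. Its argument "increments" is a list of rows, each a list of 7 numbers: the shift along the tool's x, y, z in units of 0.15 m (1.0 is 0.15 m), then the turn, a rotation vector about the tool's x, y, z in units of 45 degrees (1.0 is 45 degrees), then the finger opening in mm, from 0 to 87. In form: [[tx, ty, tz, ax, ay, az, gripper], ...]. A call has 1 to 20 rows; each row is the pose to reach, as a shift and turn from the pose commanded when the call began, along the tool's axes at that moment; what a row does not reach only later rows make up. A row lasts 1/10 s, in which the tool goes at most 50 mm and 8.59 degrees, less where a joint would pass 70% of its speed; a pose out of reach is approached as far as the arm can. A call with a number of a shift or a turn outside -1 to 1 is refused whole. A call with a gripper value outside its range is refused whole. The fingers move at their own pace and stop on an object; "grip_force" is the grip in N (left out, the last holds). Time passes only in rows, so rows that repeat a pose let the fingers close. It gives the time, the measured TCP pose, the force, the opening and the grip force at its end, in the units of the state.
- env.read_state(): the state, without advancing time (a new reading comes with each control period).
- env.snapshot(name): name is "scene" or "top" or "wrist"; returns a dict with "pixels" (420x560x3 uint8, red, green, blue), "fov_y" (degrees; the focal length in pixels is half the picture's height over the tangent of half this angle, whatever the lens; pixels are square), "cx", "cy" (the principal point, pixels), "distortion" ([k1, k2, p1, p2, k3] as OpenCV has them; the pictures are not rectified), "cam_to_world" (4x4, takes a point from camera to world coordinates). Camera axes: x right, y up, looking along -z (the intrinsics and any distortion apply to the point x, -y, -z); pixel columns grow to the right and rows downward; lengths in m; the calibration is good to about 2 mm. A picture is of the moment at which its call begins. There is no depth.
- env.close_job(): hands the job in; it is judged then, once.
The state is a dict: "time_s": time; "joints": joint angles; "joint_vel": joint speeds; "joint_efforts": joint torques, N m; "position": TCP position; "eef_rot": TCP orientation; "force": force on the tool from outside, world axes, zero at the start; "moment": the same for the moment, N m; "gripper_width": finger opening in m; "finger_force": force on a finger pad.
Only numpy, scipy, OpenCV 4.12 (cv2) and the standard library are available. Lean on these libraries where they do the work, as an engineer would, in place of code of your own. Each camera call takes 0.05 s, during which the arm holds its last target. There are 200 camera calls.

TASK

Sort the cutlery: the fork and the spoon have been put in each other's trays, and the knife and the teaspoon still lie on the worktop. Put each piece in the tray whose label shows it, alone, lying flat and straight along the middle of the bay with its handle toward the label. Do not knock or push the glass and the salt shaker.

Things in the scene. Friction and masses are not known exactly. Their poses are not given: they have to be found in the camera images.
- knife_grip (a point): Point on the handle of the steel table knife, at its underside, 25 mm from mid-length. Knife 210 mm long, lying flat on its handle; x points to the blade tip (129 mm away), -x to the handle end (81 mm); z up. Handle here 14 mm wide, 10 mm thick; blade 18 mm wide, 4 mm up. 70 g, balances near here.
- fork_grip (a point): Point on the handle of the steel fork, level with its underside, 25 mm from mid-length. Fork 205 mm long, 28 mm wide at the tines, 16 mm high in all; x points to the tines (128 mm away), -x to the handle end (77 mm); z up. 40 g. Handle here 9 mm wide and 3 mm thick, arched, its underside 9 mm up.
- spoon_grip (a point): Point on the handle of the large steel spoon, level with its underside, 25 mm from mid-length. Spoon 199 mm long, 41 mm wide at the bowl, 16 mm high in all; x points to the bowl (tip 125 mm away), -x to the handle end (75 mm); z up. 45 g. Handle here 9 mm wide and 3 mm thick, arched, its underside 9 mm up.
- teaspoon_grip (a point): Point on the handle of the small steel teaspoon, level with its underside, 20 mm from mid-length. Teaspoon 130 mm long, 26 mm wide at the bowl, 11 mm high in all; x points to the bowl (tip 85 mm away), -x to the handle end (45 mm); z up. 20 g. Handle here 9 mm wide and 3 mm thick, arched, its underside 5 mm up.
- knife_bay (a point): Centre of the bay floor of the knife tray: dark grey, open, fixed to the worktop; its label cap shows a white knife. Floor 4 mm above the worktop; bay 222 mm long (x), 82 mm wide (y); walls 3 mm, rim 30 mm above the worktop. x runs along the bay away from the cap (36 mm deep, rim height, at the -x end, nearest the robot); z up. Up to 3 degrees askew.
- fork_bay (a point): Centre of the bay floor of the fork tray: dark grey, open, fixed to the worktop; its label cap shows a white fork. Floor 4 mm above the worktop; bay 222 mm long (x), 82 mm wide (y); walls 3 mm, rim 30 mm above the worktop. x runs along the bay away from the cap (36 mm deep, rim height, at the -x end, nearest the robot); z up. Up to 3 degrees askew.
- spoon_bay (a point): Centre of the bay floor of the spoon tray: dark grey, open, fixed to the worktop; its label cap shows a white large spoon, 70 mm long. Floor 4 mm above the worktop; bay 222 mm long (x), 82 mm wide (y); walls 3 mm, rim 30 mm above the worktop. x runs along the bay away from the cap (36 mm deep, rim height, at the -x end, nearest the robot); z up. Up to 3 degrees askew.
- teaspoon_bay (a point): Centre of the bay floor of the teaspoon tray: dark grey, open, fixed to the worktop; its label cap shows a white small spoon, 41 mm long (the shortest tray). Floor 4 mm above the worktop; bay 150 mm long (x), 82 mm wide (y); walls 3 mm, rim 30 mm above the worktop. x runs along the bay away from the cap (36 mm deep, rim height, at the -x end, nearest the robot); z up. Up to 3 degrees askew.
- glass: Clear drinking glass, 68 mm wide, 142 mm high, standing on the worktop behind the work at the left; origin under its centre. Not to be disturbed.
- shaker: Glass salt shaker with a grey cap, 44 mm wide, 90 mm high, standing on the worktop behind the work at the right; origin under its centre. Not to be disturbed.

How it is judged:
By the outcome, as a careful person would: the job done as asked, in the order asked, and still so for the second after the job is handed in, with the robot touching nothing.
It also fails if it takes over 115 s, if anything falls off the work surface, if the arm or the gripper's body presses on something with over 40 N, if the wrist force passes 120 N, or if a joint passes its speed limit or range.

## Working session

There is one attempt and no reset: what is moved stays moved. The work goes in short steps, Python scripts to look and compute and a tool call to move; the robot and the scene stay as the last step left them, time stands still between calls to the robot, and variables do not carry over. Pictures are saved under pics/ and viewed, at most 18 in all, crops included, and the job is handed in when it is done.

Besides the shell and the picture viewer there is one more tool, called in YAML: its name, and indented under it one key for each argument. move_arm: Moves the arm, as the interface text tells. Its arguments: {"type":"object","properties":{"increments":{"type":"array"},"grip_force":{"type":"number"}},"required":["increments"]}

```bash
mkdir -p pics
python3 - <<'E'
from cell import env
import cv2,numpy as np
s=env.read_state();print(s)
for n in("top","scene"):
    d=env.snapshot(n);print(n,d["fov_y"],d["cx"],d["cy"],d["distortion"],np.round(d["cam_to_world"],4).tolist())
    cv2.imwrite(f"pics/{n}0.png",cv2.resize(d["pixels"][:,:,::-1],(800,600),interpolation=cv2.INTER_CUBIC))
    np.savez(f"{n}0.npz",**{k:v for k,v in d.items()})
E
```

```text
{'time_s': 0.0, 'joints': array([-1.40953728e+00,  5.28468758e-01,  1.43389036e+00,  4.50753153e-06,
        1.18139892e+00, -1.78493988e-01]), 'joint_vel': array([-0.00104857, -0.00021967,  0.00143543, -0.00206717,  0.00116688,
        0.00071254]), 'joint_efforts': array([ 1.05116083e-03, -4.40034592e+01, -1.76592243e+01,  6.33698283e-02,
        5.82089857e-02, -1.53938836e-04]), 'position': array([ 0.20820044, -0.58854863,  0.22957383]), 'eef_rot': array([-1.08263503e-03,  9.85605218e-01,  1.69059702e-01,  1.14139995e-05]), 'force': array([-1.1093987 ,  0.58276935, -0.0935006 ]), 'moment': array([-0.02564008,  0.02326826,  0.06978702]), 'finger_force': 0.0, 'gripper_width': 0.08708560315107873}
top 45.39671892794817 280.21483465702966 204.8876547329894 [-0.10342415  0.          0.          0.          0.        ] [[0.0196, 0.9965, -0.0817, 0.4627], [-0.9998, 0.0202, 0.0074, 0.0095], [0.009, 0.0816, 0.9966, 1.5629], [0.0, 0.0, 0.0, 1.0]]
scene 53.7628562772723 282.3403402155764 206.33668761236817 [-0.0090129  0.         0.         0.         0.       ] [[-0.7626, 0.353, -0.542, -0.0626], [-0.6467, -0.4334, 0.6277, 0.7521], [-0.0133, 0.8292, 0.5588, 0.7099], [0.0, 0.0, 0.0, 1.0]]
```

View pics/top0.png

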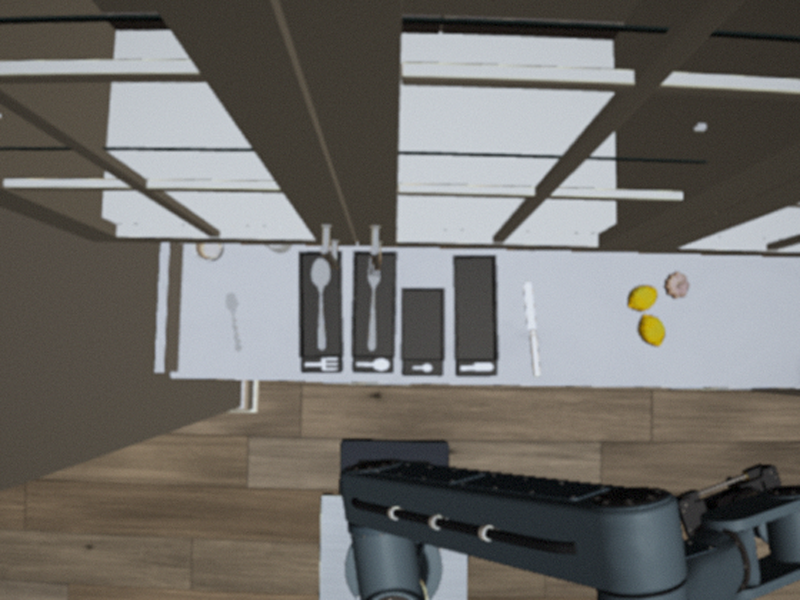

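View pics/scene0.png

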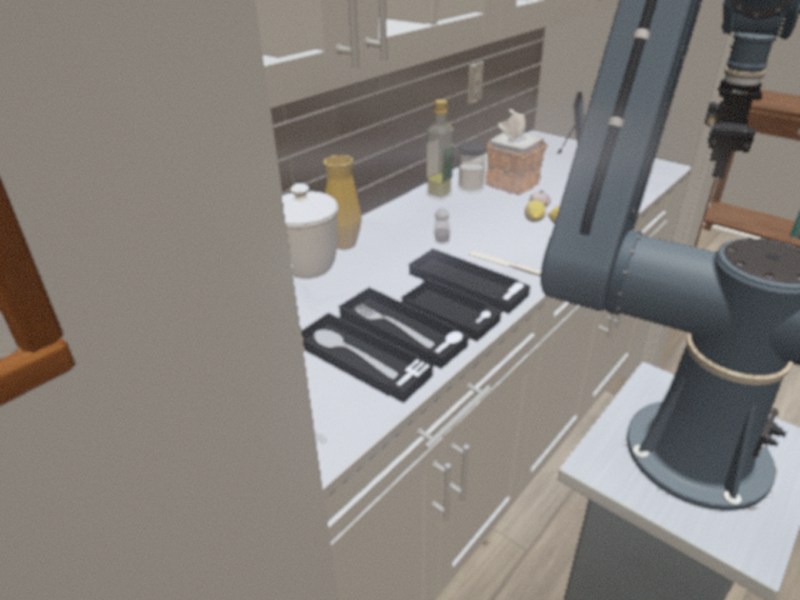

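Top shows (800x600 px): left to right teaspoon (235,320), fork tray holding spoon (320,300), spoon tray holding fork (373,300), teaspoon tray (423,330), knife tray (475,315), knife (532,330). Next: an orthophoto.

```bash
cat > h.py <<'E'
import numpy as np,cv2
from scipy.spatial.transform import Rotation as R
def K(d):
    f=d["pixels"].shape[0]/2/np.tan(np.radians(float(d["fov_y"]))/2)
    return np.array([[f,0,float(d["cx"])],[0,f,float(d["cy"])],[0,0,1]])
def proj(d,P):
    T=np.linalg.inv(d["cam_to_world"]);p=np.asarray(P,float).reshape(-1,3)@T[:3,:3].T+T[:3,3]
    p=p*[1,-1,-1]
    return cv2.projectPoints(p.reshape(-1,1,3),np.zeros(3),np.zeros(3),K(d),np.array(d["distortion"],float))[0].reshape(-1,2)
def ortho(d,x0,x1,y0,y1,s,z,name,up=1):
    """x up, y left; s m/px; pixel(c,r): y=y1-c*s, x=x1-r*s"""
    W=int((y1-y0)/s);H=int((x1-x0)/s)
    c,r=np.meshgrid(np.arange(W),np.arange(H))
    P=np.stack([x1-r*s,y1-c*s,np.full_like(c,z,float)],-1)
    m=proj(d,P).astype(np.float32).reshape(H,W,2)
    im=cv2.remap(d["pixels"][:,:,::-1].copy(),m[...,0],m[...,1],cv2.INTER_CUBIC)
    g=im.copy()
    for v in np.arange(np.ceil(x0*20)/20,x1,.05): g[min(H-1,int(round((x1-v)/s))),::4]=(0,0,255)
    for v in np.arange(np.ceil(y0*20)/20,y1,.05):
        q=min(W-1,int(round((y1-v)/s)));g[::4,q]=(0,0,255);cv2.putText(g,f"{v*100:.0f}",(q+1,10),0,.35,(0,0,255))
    for v in np.arange(np.ceil(x0*20)/20,x1,.05): cv2.putText(g,f"{v*100:.0f}",(0,int((x1-v)/s)),0,.35,(0,0,255))
    cv2.imwrite(name,g);return im
E
python3 - <<'E'
from h import *
d=dict(np.load("top0.npz"))
ortho(d,.33,.8,-.42,.5,.00116,.01,"pics/o1.png")
E
```

```text
(no output)
```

View pics/o1.png

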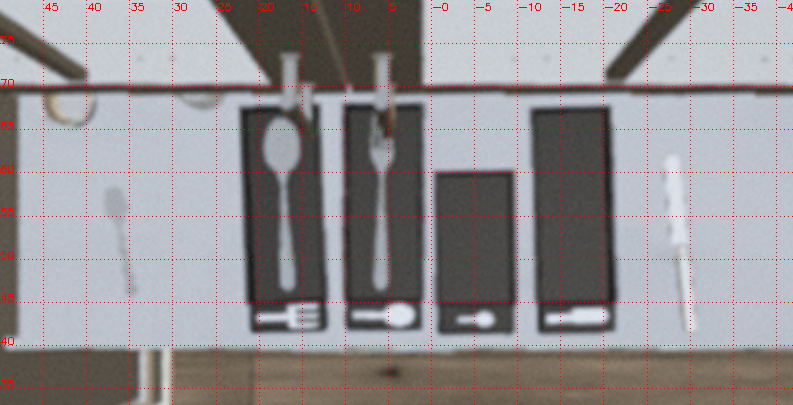

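The orthophoto (labels in cm) shows the teaspoon at x 45-59, y 36-35; the spoon along y≈17, the fork along y≈6.5, and the knife from (41.5,-29.5) at the handle to (62,-27) at the tip. All handles point toward the robot. I'll go above the knife for a wrist view.

```bash
cat > plan.py <<'E'
import sys
from h import *
from cell import env
s=env.read_state();p=s["position"];q=s["eef_rot"];Rm=R.from_quat([*q[1:],q[0]])
print("t",round(s["time_s"],2),"p",p.round(4),"F",s["force"].round(1),"w",round(s["gripper_width"],4))
# targets: x,y,z,heading_deg   (tool down)
for a in sys.argv[1:]:
    x,y,z,h=map(float,a.split(","));T=np.array([x,y,z]);Rt=R.from_euler("z",h,degrees=True)*R.from_euler("x",180,degrees=True)
    v=Rm.inv().apply(T-p)/.15;n=int(np.ceil(np.abs(v).max()/1.0))
    w=(Rm.inv()*Rt).as_rotvec()/np.radians(45)
    if n==1: print(v.round(3),w.round(3),"rows",max(np.linalg.norm(T-p)/.05,np.linalg.norm(w)*45/8.59).round(1))
    else:
        v2=Rt.inv().apply(T-p)/.15
        print("n",n,"first",(v/n).round(3),w.round(3),"then",(v2/n).round(3),"rows",(np.linalg.norm(T-p)/.05/n).round(1))
    p=T;Rm=Rt
E
python3 plan.py .47,-.285,.2,7
```

```text
t 0.1 p [ 0.2082 -0.5886  0.2297] F [-0.3 -1.  -0.6] w 0.0866
n 3 first [ 0.773 -0.442  0.067] [-0.003 -0.     0.277] then [ 0.66  -0.599  0.066] rows 2.7
```

move_arm:
  increments:
    - [0.386, -0.221, 0.033, 0, 0, 0.138, 60]
    - [0.773, -0.442, 0.067, 0, 0, 0.277, 60]
    - [0.773, -0.442, 0.067, 0, 0, 0.277, 60]
    - [0.773, -0.442, 0.067, 0, 0, 0.277, 60]
  grip_force: 30

```text
time_s: 0.5
position: [0.2976, -0.4831, 0.2195]
eef_rot: [-0.003, 0.998, 0.063, -0.0]
force: [-0.6, -0.2, -0.7]
gripper_width: 0.0641
finger_force: 0.0
```

move_arm:
  increments:
    - [0.33, -0.3, 0.033, 0, 0, 0, 60]
    - [0.66, -0.6, 0.067, 0, 0, 0, 60]
    - [0.66, -0.6, 0.067, 0, 0, 0, 60]
    - [0.66, -0.6, 0.067, 0, 0, 0, 60]

```text
time_s: 0.9
position: [0.3843, -0.3832, 0.2098]
eef_rot: [-0.001, 0.998, 0.063, -0.0]
force: [-0.6, -0.8, -0.9]
gripper_width: 0.0597
finger_force: 0.0
```

move_arm:
  increments:
    - [0.33, -0.3, 0.033, 0, 0, 0, 60]
    - [0.66, -0.6, 0.067, 0, 0, 0, 60]
    - [0.66, -0.6, 0.067, 0, 0, 0, 60]
    - [0.66, -0.6, 0.067, 0, 0, 0, 60]

```text
time_s: 1.3
position: [0.4717, -0.2833, 0.2]
eef_rot: [-0.0, 0.998, 0.063, 0.0]
force: [0.9, 0.2, -0.6]
gripper_width: 0.0597
finger_force: 0.0
```

```bash
cat > snap.py <<'E'
import sys
from h import *
from cell import env
n,x0,x1,y0,y1,s,z,name=sys.argv[1:];d=env.snapshot(n);np.savez(name+".npz",**d)
print(np.round(d["cam_to_world"],3).tolist(),d["fov_y"])
cv2.imwrite("pics/"+name+"_raw.png",d["pixels"][:,:,::-1])
ortho(d,*map(float,(x0,x1,y0,y1,s,z)),"pics/"+name+".png")
E
python3 plan.py; python3 snap.py wrist .38 .68 -.37 -.05 .0005 .008 w1
```

```text
t 1.3 p [ 0.4717 -0.2833  0.2   ] F [ 0.9  0.2 -0.6] w 0.0597
[[0.126, 0.961, 0.244, 0.537], [-0.992, 0.123, 0.029, -0.276], [-0.002, -0.246, 0.969, 0.354], [0.0, 0.0, 0.0, 1.0]] 62.91110465201139
```

View pics/w1.png

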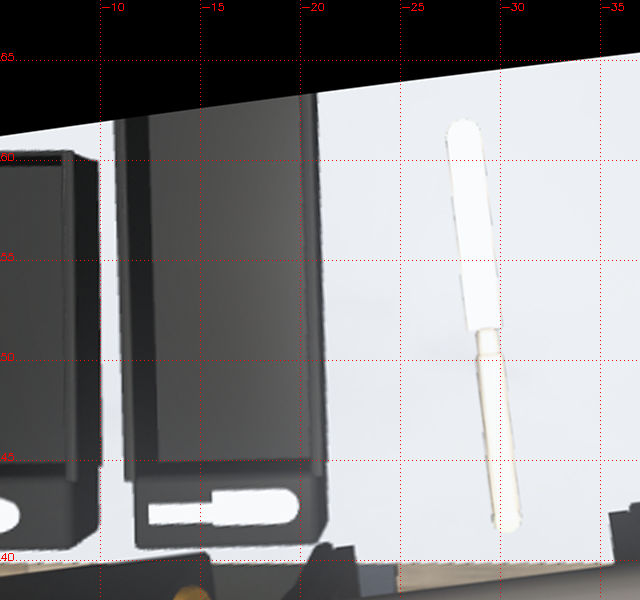

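The knife runs from handle end (507,531) to tip (463,119): heading ≈6°, grip at about (0.495,-0.295). Next, one view over all the trays.

```bash
python3 plan.py .48,.03,.3,0
```

```text
t 1.35 p [ 0.4707 -0.285   0.2001] F [-0.1  0.1 -0.6] w 0.0603
n 3 first [ 0.108 -0.692 -0.222] [0.001 0.001 0.16 ] then [ 0.021 -0.7   -0.222] rows 2.2
```

move_arm:
  increments:
    - [0.054, -0.346, -0.111, 0, 0, 0.08, 60]
    - [0.108, -0.692, -0.222, 0, 0, 0.16, 60]
    - [0.108, -0.692, -0.222, 0, 0, 0.16, 60]

```text
time_s: 1.65
position: [0.4726, -0.1786, 0.2349]
eef_rot: [-0.0, 1.0, -0.002, 0.0]
force: [-0.5, -0.7, 0.4]
gripper_width: 0.0604
finger_force: 0.0
```

move_arm:
  increments:
    - [0.02, -0.35, -0.111, 0, 0, 0, 60]
    - [0.02, -0.7, -0.222, 0, 0, 0, 60]
    - [0.02, -0.7, -0.222, 0, 0, 0, 60]

```text
time_s: 1.95
position: [0.4769, -0.0739, 0.2685]
eef_rot: [0.0, 1.0, -0.001, 0.001]
force: [-0.4, 0.1, -0.7]
gripper_width: 0.0597
finger_force: 0.0
```

move_arm:
  increments:
    - [0.02, -0.35, -0.111, 0, 0, 0, 60]
    - [0.02, -0.7, -0.222, 0, 0, 0, 60]
    - [0.02, -0.7, -0.222, 0, 0, 0, 60]
    - [0.02, -0.7, -0.222, 0, 0, 0, 60]
    - [0.02, -0.7, -0.222, 0, 0, 0, 60]
    - [0.02, -0.7, -0.222, 0, 0, 0, 60]

```text
time_s: 2.55
position: [0.4803, 0.0277, 0.2996]
eef_rot: [0.0, 1.0, -0.003, -0.001]
force: [0.4, -1.2, 0.7]
gripper_width: 0.0603
finger_force: 0.0
```

```bash
python3 plan.py; python3 snap.py wrist .37 .75 -.24 .40 .0008 .03 w2
```

```text
t 2.55 p [0.4803 0.0277 0.2996] F [ 0.4 -1.2  0.7] w 0.0603
[[-0.006, 0.969, 0.247, 0.546], [-1.0, -0.006, -0.002, 0.027], [-0.0, -0.247, 0.969, 0.454], [0.0, 0.0, 0.0, 1.0]] 62.91110465201139
```

View pics/w2.png

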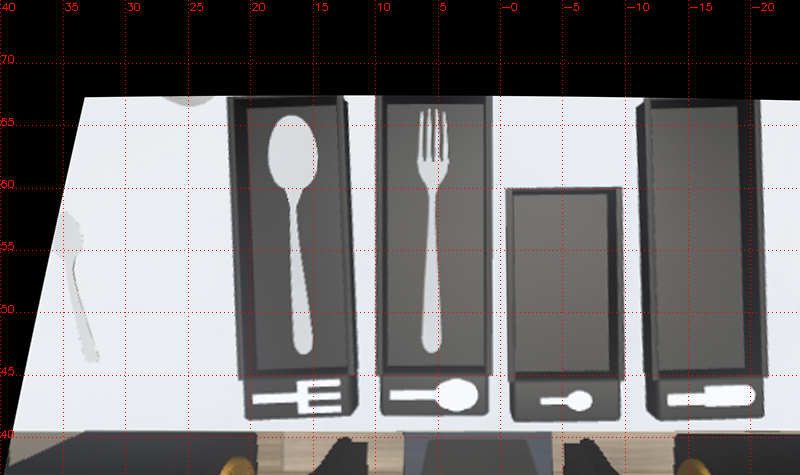

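The picture shows the spoon at (290,130)-(303,350) in the fork tray and the fork at (432,110)-(431,350) in the spoon tray. The labels centre at columns 296, 434, 567 and 711. I'll enhance the dark parts to get the tray edges.

Run:
```python
from h import *
d=dict(np.load("w2.npz"))
im=ortho(d,.40,.685,-.225,.235,.00058,.03,"/tmp/x.png")
im=(255*(np.clip(im/255.,0,.6)/.6)**.45).astype(np.uint8)
for r in range(0,im.shape[0],50):im[r,::10]=(0,0,255)
for c in range(0,im.shape[1],50):im[::10,c]=(0,0,255);cv2.putText(im,str(c),(c,10),0,.3,(0,0,255))
cv2.imwrite("pics/w2e.png",im)
# items orthos: PCA-axis via threshold
for nm,(x0,x1,y0,y1,z) in dict(spoon=(.455,.665,.135,.2,.012),fork=(.455,.665,.03,.09,.012)).items():
    s=.0005;o=ortho(d,x0,x1,y0,y1,s,z,"/tmp/y.png");m=(o.min(2)>130)
    r,c=np.nonzero(m);print(nm,"x",x1-r.max()*s,x1-r.min()*s)
    for a in np.linspace(r.min()+6,r.max()-6,10).astype(int):
        cc=np.nonzero(m[a])[0]; print("  x %.3f y %.4f w %.1f"%(x1-a*s,y1-s*(cc.min()+cc.max())/2,(np.ptp(cc)*s*1e3)))
```

```text
spoon x 0.4635 0.6625000000000001
  x 0.660 y 0.1733 w 18.5
  x 0.639 y 0.1723 w 39.5
  x 0.617 y 0.1715 w 39.0
  x 0.596 y 0.1715 w 11.0
  x 0.574 y 0.1715 w 5.0
  x 0.552 y 0.1700 w 8.0
  x 0.531 y 0.1680 w 11.0
  x 0.510 y 0.1663 w 13.5
  x 0.488 y 0.1645 w 15.0
  x 0.467 y 0.1630 w 11.0
fork x 0.4645 0.665
  x 0.662 y 0.0550 w 21.0
  x 0.641 y 0.0547 w 24.5
  x 0.619 y 0.0552 w 24.5
  x 0.598 y 0.0560 w 7.0
  x 0.576 y 0.0562 w 6.5
  x 0.554 y 0.0565 w 8.0
  x 0.532 y 0.0562 w 11.5
  x 0.511 y 0.0562 w 13.5
  x 0.490 y 0.0562 w 15.5
  x 0.468 y 0.0560 w 11.0
```

View pics/w2e.png

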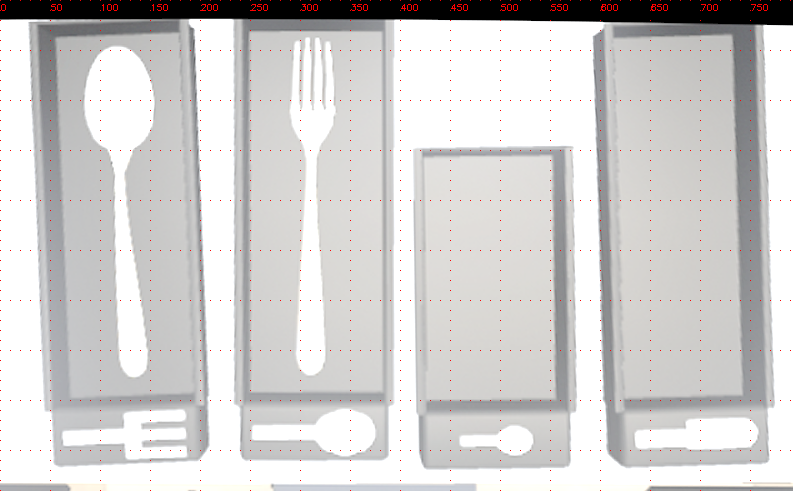

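Readings from this view, as bay centre and heading:

| Tray | Centre (x, y) | Heading |
|---|---|---|
| Knife | (.5595,-.1664) | 1.6° |
| Teaspoon | (.521,-.0535) | 0.6° |
| Spoon | (.5626,.0535) | 0.3° |
| Fork | (.5595,.1685) | 2.3° |

Now the knife.

```bash
python3 plan.py .495,-.295,.1,6.1 .495,-.295,.01,6.1
```

```text
t 2.6 p [0.4802 0.0278 0.2996] F [-0.4 -0.3  0.4] w 0.0601
n 3 first [0.038 0.717 0.444] [ 0.     0.002 -0.143] then [-0.044  0.717  0.444] rows 2.5
[ 0.  -0.   0.6] [0. 0. 0.] rows 1.8
```

move_arm:
  increments:
    - [0.02, 0.36, 0.222, 0, 0, -0.07, 40]
    - [0.038, 0.717, 0.444, 0, 0, -0.143, 40]
    - [0.038, 0.717, 0.444, 0, 0, -0.143, 40]

```text
time_s: 2.9
position: [0.4848, -0.0813, 0.2316]
eef_rot: [0.0, 0.999, 0.053, -0.001]
force: [0.0, 0.0, 0.1]
gripper_width: 0.0442
finger_force: 0.0
```

move_arm:
  increments:
    - [-0.022, 0.36, 0.222, 0, 0, 0, 40]
    - [-0.044, 0.717, 0.444, 0, 0, 0, 40]
    - [-0.044, 0.717, 0.444, 0, 0, 0, 40]

```text
time_s: 3.2
position: [0.4897, -0.1897, 0.1647]
eef_rot: [-0.0, 0.999, 0.052, -0.001]
force: [0.3, -0.7, -0.4]
gripper_width: 0.04
finger_force: 0.0
```

move_arm:
  increments:
    - [-0.022, 0.36, 0.222, 0, 0, 0, 40]
    - [-0.044, 0.717, 0.444, 0, 0, 0, 40]
    - [-0.044, 0.717, 0.444, 0, 0, 0, 40]
    - [-0.044, 0.717, 0.444, 0, 0, 0, 40]
    - [-0.044, 0.717, 0.444, 0, 0, 0, 40]

```text
time_s: 3.7
position: [0.4947, -0.2938, 0.0996]
eef_rot: [-0.001, 0.999, 0.053, -0.001]
force: [-0.4, 0.7, -0.5]
gripper_width: 0.0402
finger_force: 0.0
```

```bash
python3 plan.py .495,-.295,.01,6.1;  python3 snap.py wrist .4 .64 -.35 -.22 .0004 .008 w3
```

```text
t 3.7 p [ 0.4947 -0.2938  0.0996] F [-0.4  0.7 -0.5] w 0.0402
[0.002 0.009 0.597] [-0.003  0.002 -0.   ] rows 1.8
[[0.106, 0.963, 0.246, 0.56], [-0.994, 0.103, 0.024, -0.288], [-0.003, -0.248, 0.969, 0.254], [0.0, 0.0, 0.0, 1.0]] 62.91110465201139
```

View pics/w3.png

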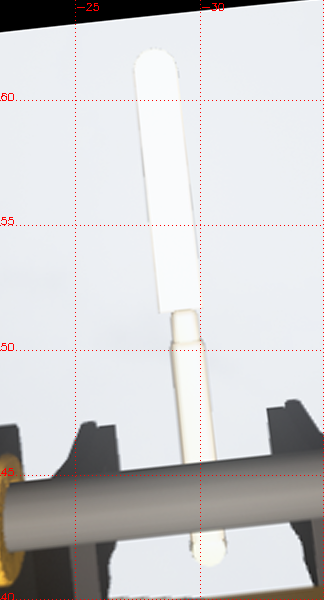

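The knife tip is at (157,49) and the handle end at (209,566), so the pose is confirmed and the fingers straddle the handle.

move_arm:
  increments:
    - [0, 0.005, 0.3, 0, 0, 0, 40]
    - [0, 0.01, 0.5, 0, 0, 0, 40]
    - [0, 0.01, 0.597, 0, 0, 0, 40]
    - [0, 0.01, 0.597, 0, 0, 0, 40]
    - [0, 0.01, 0.597, 0, 0, 0, 0]
    - [0, 0.01, 0.597, 0, 0, 0, 0]
    - [0, 0.01, 0.597, 0, 0, 0, 0]
    - [0, 0.01, 0.597, 0, 0, 0, 0]
    - [0, 0.01, 0.597, 0, 0, 0, 0]
    - [0, 0.01, 0.597, 0, 0, 0, 0]
    - [0, 0.01, 0.597, 0, 0, 0, 0]
  grip_force: 40

```text
time_s: 4.85
position: [0.4964, -0.2949, 0.0117]
eef_rot: [0.0, 0.999, 0.054, 0.0]
force: [0.1, 0.6, 5.5]
gripper_width: 0.0135
finger_force: 40.0
```

```bash
python3 plan.py .495,-.295,.09,6.1 .5345,-.1671,.09,1.6 .5345,-.1671,.015,1.6
```

```text
t 4.85 p [ 0.4964 -0.2949  0.0117] F [0.1 0.6 5.5] w 0.0135
[-0.009  0.    -0.522] [ 0.001 -0.001  0.003] rows 1.6
[ 0.352 -0.82  -0.   ] [ 0.  -0.   0.1] rows 2.7
[ 0.  -0.   0.5] [0. 0. 0.] rows 1.5
```

move_arm:
  increments:
    - [0, 0, -0.26, 0, 0, 0, 0]
    - [-0.009, 0, -0.522, 0, 0, 0, 0]
    - [-0.009, 0, -0.522, 0, 0, 0, 0]

```text
time_s: 5.15
position: [0.4972, -0.297, 0.0936]
eef_rot: [0.003, 0.999, 0.054, 0.003]
force: [0.5, -1.2, -0.4]
gripper_width: 0.0132
finger_force: 40.0
```

move_arm:
  increments:
    - [0.1, -0.22, 0, 0, 0, 0.03, 0]
    - [0.2, -0.5, 0, 0, 0, 0.06, 0]
    - [0.32, -0.74, 0, 0, 0, 0.1, 0]
    - [0.352, -0.82, 0, 0, 0, 0.1, 0]
    - [0.352, -0.82, 0, 0, 0, 0.1, 0]
    - [0.352, -0.82, 0, 0, 0, 0.1, 0]
    - [0.352, -0.82, 0, 0, 0, 0.1, 0]

```text
time_s: 5.85
position: [0.5337, -0.1683, 0.089]
eef_rot: [0.0, 1.0, 0.014, 0.0]
force: [-0.7, 0.2, -0.0]
gripper_width: 0.0131
finger_force: 40.0
```

```bash
python3 plan.py .5345,-.1671,.0155,1.6;  python3 snap.py wrist .4 .7 -.24 -.09 .0005 .03 w4
python3 - <<'E'
import cv2
a=cv2.imread("pics/w4.png");b=cv2.imread("pics/w4_raw.png")
a=cv2.resize(a,(240,480));b=cv2.resize(b,(560,420));import numpy as np
c=np.zeros((480,800,3),np.uint8);c[:,:240]=a;c[:420,240:]=b;c=(255*(c/255.)**.6).astype(np.uint8);cv2.imwrite("pics/w4c.png",c)
E
```

```text
t 5.85 p [ 0.5337 -0.1683  0.089 ] F [-0.7  0.2 -0. ] w 0.0131
[ 0.006 -0.008  0.49 ] [ 0.001 -0.     0.001] rows 1.5
[[0.029, 0.969, 0.246, 0.599], [-1.0, 0.028, 0.007, -0.167], [-0.0, -0.246, 0.969, 0.243], [0.0, 0.0, 0.0, 1.0]] 62.91110465201139
```

View pics/w4c.png

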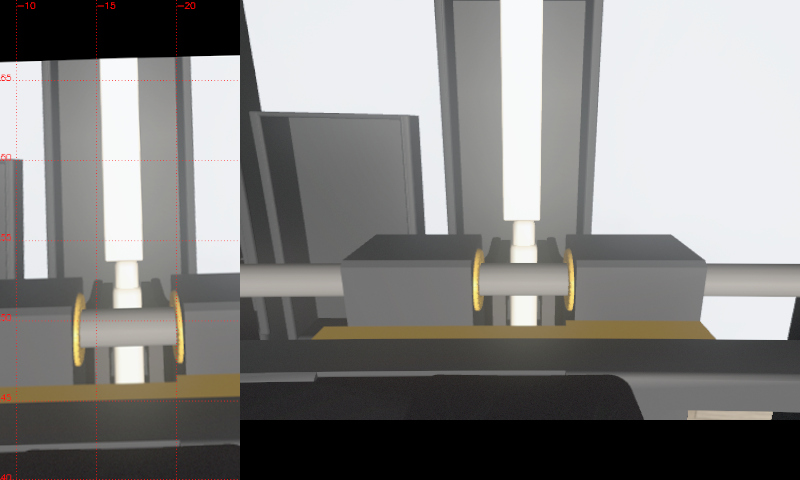

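The knife is held straight and centred between the rims (raw columns 435-603, knife at 521). Lowering it.

move_arm:
  increments:
    - [0.003, -0.004, 0.25, 0, 0, 0, 0]
    - [0.006, -0.008, 0.42, 0, 0, 0, 0]
    - [0.006, -0.008, 0.48, 0, 0, 0, 0]
    - [0.006, -0.008, 0.49, 0, 0, 0, 0]
    - [0.006, -0.008, 0.49, 0, 0, 0, 0]
    - [0.006, -0.008, 0.49, 0, 0, 0, 32]
    - [0.006, -0.008, 0.49, 0, 0, 0, 32]
    - [0.006, -0.008, 0.49, 0, 0, 0, 32]
    - [0.006, -0.008, 0.49, 0, 0, 0, 32]
    - [0.006, -0.008, 0.25, 0, 0, 0, 32]
    - [0.006, -0.008, 0, 0, 0, 0, 32]
    - [0.006, -0.008, -0.1, 0, 0, 0, 32]

```text
time_s: 7.1
position: [0.5363, -0.1662, 0.1073]
eef_rot: [0.001, 1.0, 0.015, 0.002]
force: [0.4, 0.3, 0.2]
gripper_width: 0.032
finger_force: 0.0
```

```bash
python3 plan.py .5376,.0562,.1,0 .5376,.0562,.014,0
```

```text
t 7.1 p [ 0.5363 -0.1662  0.1073] F [0.4 0.3 0.2] w 0.032
n 2 first [ 0.027 -0.741  0.022] [ 0.003 -0.006  0.039] then [ 0.004 -0.741  0.024] rows 2.2
[ 0.    -0.     0.573] [0. 0. 0.] rows 1.7
```

move_arm:
  increments:
    - [0.01, -0.25, 0, 0, 0, 0.02, 32]
    - [0.03, -0.5, 0, 0, 0, 0.039, 32]
    - [0.035, -0.741, 0.02, 0, 0, 0.039, 32]
    - [0.035, -0.741, 0.02, 0, 0, 0.039, 32]

```text
time_s: 7.5
position: [0.5348, -0.05, 0.1011]
eef_rot: [-0.001, 1.0, 0.002, -0.001]
force: [-0.5, 0.1, 0.1]
gripper_width: 0.0313
finger_force: 0.0
```

move_arm:
  increments:
    - [0.01, -0.25, 0, 0, 0, 0, 32]
    - [0.01, -0.5, 0, 0, 0, 0, 32]
    - [0.01, -0.741, 0.02, 0, 0, 0, 32]
    - [0.01, -0.741, 0.02, 0, 0, 0, 32]
    - [0.01, -0.741, 0.02, 0, 0, 0, 32]
    - [0.01, -0.741, 0.02, 0, 0, 0, 32]

```text
time_s: 8.1
position: [0.5385, 0.0558, 0.0983]
eef_rot: [0.0, 1.0, -0.0, 0.0]
force: [-0.1, -0.2, -0.2]
gripper_width: 0.0322
finger_force: 0.0
```

```bash
python3 plan.py .540,.0562,.0145,0;  python3 snap.py wrist .44 .7 -.02 .13 .0005 .0145 w5
python3 - <<'E'
from h import *
d=dict(np.load("w5.npz"))
a=cv2.imread("pics/w5.png");a=cv2.resize(a,(240,416));b=d["pixels"][:,:,::-1]
c=np.zeros((420,800,3),np.uint8);c[:416,:240]=a;c[:,240:]=b;cv2.imwrite("pics/w5c.png",c)
E
```

```text
t 8.1 p [0.5385 0.0558 0.0983] F [-0.1 -0.2 -0.2] w 0.0322
[ 0.01  -0.003  0.559] [ 0.001 -0.001 -0.001] rows 1.7
[[-0.001, 0.969, 0.246, 0.604], [-1.0, -0.001, -0.001, 0.055], [-0.0, -0.246, 0.969, 0.252], [0.0, 0.0, 0.0, 1.0]] 62.91110465201139
```

View pics/w5c.png

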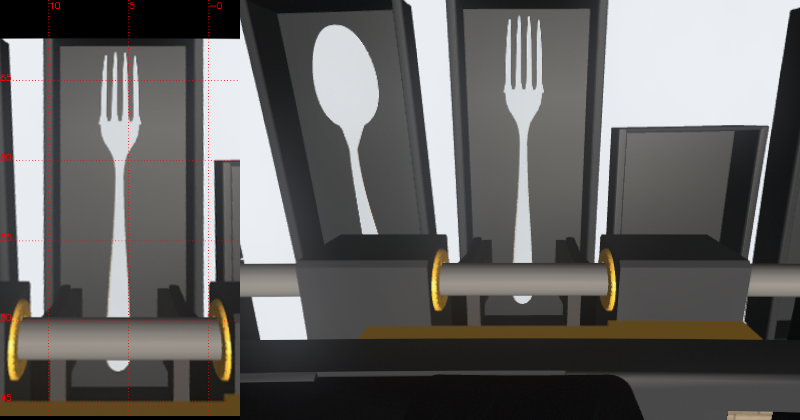

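The fork handle (column 118, y≈.056) lies between the fingers. I'll grip it, lift it, and park it at the knife's old place.

move_arm:
  increments:
    - [0.005, -0.003, 0.3, 0, 0, 0, 32]
    - [0.012, -0.003, 0.48, 0, 0, 0, 32]
    - [0.012, -0.003, 0.555, 0, 0, 0, 32]
    - [0.012, -0.003, 0.555, 0, 0, 0, 32]
    - [0.012, -0.003, 0.555, 0, 0, 0, 0]
    - [0.012, -0.003, 0.555, 0, 0, 0, 0]
    - [0.012, -0.003, 0.555, 0, 0, 0, 0]
    - [0.012, -0.003, 0.555, 0, 0, 0, 0]
    - [0.012, -0.003, 0.555, 0, 0, 0, 0]
    - [0.012, -0.003, 0.555, 0, 0, 0, 0]
    - [0.012, -0.003, 0.4, 0, 0, 0, 0]
    - [0.012, -0.003, 0.1, 0, 0, 0, 0]
    - [0.012, -0.003, 0, 0, 0, 0, 0]
    - [0.012, -0.003, 0, 0, 0, 0, 0]

```text
time_s: 9.55
position: [0.5416, 0.0573, 0.1006]
eef_rot: [0.0, 1.0, 0.0, 0.003]
force: [0.1, -0.5, -1.2]
gripper_width: 0.0073
finger_force: 40.0
```

```bash
python3 plan.py .50,-.29,.1,0 .50,-.29,.011,0
```

```text
t 9.55 p [0.5416 0.0573 0.1006] F [ 0.1 -0.5 -1.2] w 0.0073
n 3 first [-0.092  0.772  0.001] [ 0.001 -0.007  0.   ] then [-0.092  0.772  0.001] rows 2.3
[ 0.    -0.     0.593] [0. 0. 0.] rows 1.8
```

move_arm:
  increments:
    - [-0.03, 0.2, 0, 0, 0, 0, 0]
    - [-0.06, 0.45, 0, 0, 0, 0, 0]
    - [-0.092, 0.7, 0, 0, 0, 0, 0]
    - [-0.092, 0.772, 0, 0, 0, 0, 0]

```text
time_s: 9.95
position: [0.5249, -0.061, 0.0968]
eef_rot: [-0.0, 1.0, -0.002, -0.001]
force: [-0.5, -0.3, 0.1]
gripper_width: 0.0079
finger_force: 40.0
```

move_arm:
  increments:
    - [-0.03, 0.25, 0, 0, 0, 0, 0]
    - [-0.06, 0.5, 0, 0, 0, 0, 0]
    - [-0.092, 0.75, 0, 0, 0, 0, 0]
    - [-0.092, 0.772, 0, 0, 0, 0, 0]

```text
time_s: 10.35
position: [0.5123, -0.1778, 0.0972]
eef_rot: [0.0, 1.0, -0.002, 0.0]
force: [-0.1, 0.7, -0.4]
gripper_width: 0.0076
finger_force: 40.0
```

move_arm:
  increments:
    - [-0.03, 0.25, 0, 0, 0, 0, 0]
    - [-0.06, 0.5, 0, 0, 0, 0, 0]
    - [-0.092, 0.7, 0, 0, 0, 0, 0]
    - [-0.092, 0.772, 0, 0, 0, 0, 0]
    - [-0.092, 0.772, 0, 0, 0, 0, 0]
    - [-0.092, 0.772, 0, 0, 0, 0, 0]

```text
time_s: 10.95
position: [0.498, -0.2879, 0.0975]
eef_rot: [-0.001, 1.0, 0.0, -0.001]
force: [-0.0, 0.1, -0.2]
gripper_width: 0.0077
finger_force: 40.0
```

```bash
python3 plan.py .50,-.29,.0115,0
```

```text
t 10.95 p [ 0.498  -0.2879  0.0975] F [-0.   0.1 -0.2] w 0.0077
[0.015 0.015 0.574] [-0.003  0.002  0.001] rows 1.7
```

move_arm:
  increments:
    - [0, 0, 0.25, 0, 0, 0, 0]
    - [0, 0, 0.45, 0, 0, 0, 0]
    - [0, 0, 0.55, 0, 0, 0, 0]
    - [0, 0, 0.572, 0, 0, 0, 0]
    - [0, 0, 0.572, 0, 0, 0, 0]
    - [0, 0, 0.572, 0, 0, 0, 32]
    - [0, 0, 0.572, 0, 0, 0, 32]
    - [0, 0, 0.572, 0, 0, 0, 32]
    - [0, 0, 0.572, 0, 0, 0, 32]
    - [0, 0, 0.3, 0, 0, 0, 32]
    - [0, 0, 0, 0, 0, 0, 32]
    - [0, 0, -0.3, 0, 0, 0, 32]
    - [0, 0, -0.3, 0, 0, 0, 32]
    - [0, 0, -0.3, 0, 0, 0, 32]

```text
time_s: 12.35
position: [0.4988, -0.2905, 0.1446]
eef_rot: [0.001, 1.0, -0.0, 0.001]
force: [0.3, 0.7, -0.5]
gripper_width: 0.0317
finger_force: 0.0
```

```bash
python3 snap.py wrist .39 .68 -.34 -.13 .0005 .01 w6; python3 plan.py .5385,.1687,.1,2.8
```

```text
[[-0.0, 0.97, 0.244, 0.564], [-1.0, -0.001, 0.001, -0.291], [0.001, -0.244, 0.97, 0.299], [0.0, 0.0, 0.0, 1.0]] 62.91110465201139
t 12.4 p [ 0.4979 -0.2897  0.1431] F [ 0.1  0.5 -0.9] w 0.0323
n 4 first [ 0.067 -0.764  0.072] [-0.     0.001 -0.063] then [ 0.105 -0.76   0.072] rows 2.3
```

View pics/w6.png

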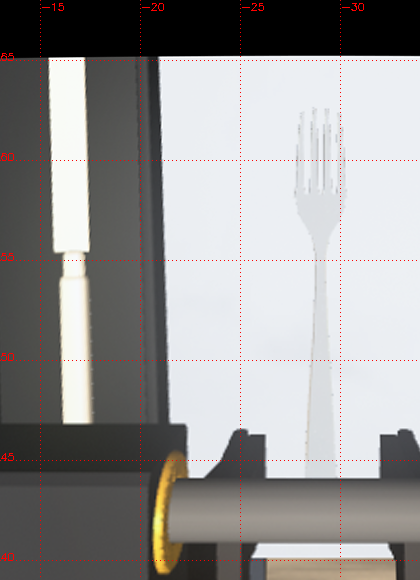

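The fork lies flat on the worktop: heading about 0, y≈-.2905, tip x≈.625, so its grip is at about (.498,-.2905). Now the spoon.

move_arm:
  increments:
    - [0.02, -0.25, 0.02, 0, 0, -0.03, 32]
    - [0.04, -0.5, 0.04, 0, 0, -0.063, 32]
    - [0.067, -0.764, 0.07, 0, 0, -0.063, 32]

```text
time_s: 12.7
position: [0.507, -0.1741, 0.1307]
eef_rot: [-0.001, 1.0, 0.024, -0.002]
force: [0.5, 0.6, -0.4]
gripper_width: 0.0317
finger_force: 0.0
```

move_arm:
  increments:
    - [0.03, -0.25, 0.02, 0, 0, 0, 32]
    - [0.07, -0.5, 0.04, 0, 0, 0, 32]
    - [0.105, -0.76, 0.07, 0, 0, 0, 32]

```text
time_s: 13.0
position: [0.5173, -0.0591, 0.1202]
eef_rot: [-0.001, 1.0, 0.024, -0.002]
force: [0.6, 0.8, -0.5]
gripper_width: 0.032
finger_force: 0.0
```

move_arm:
  increments:
    - [0.03, -0.25, 0.02, 0, 0, 0, 32]
    - [0.07, -0.5, 0.04, 0, 0, 0, 32]
    - [0.105, -0.76, 0.07, 0, 0, 0, 32]

```text
time_s: 13.3
position: [0.5273, 0.0553, 0.1097]
eef_rot: [-0.0, 1.0, 0.024, -0.002]
force: [0.7, -0.8, -0.5]
gripper_width: 0.0321
finger_force: 0.0
```

move_arm:
  increments:
    - [0.03, -0.25, 0.02, 0, 0, 0, 32]
    - [0.07, -0.5, 0.04, 0, 0, 0, 32]
    - [0.105, -0.76, 0.07, 0, 0, 0, 32]
    - [0.105, -0.76, 0.07, 0, 0, 0, 32]
    - [0.105, -0.76, 0.07, 0, 0, 0, 32]

```text
time_s: 13.8
position: [0.5371, 0.169, 0.0993]
eef_rot: [0.0, 1.0, 0.026, -0.002]
force: [0.6, 0.2, 0.1]
gripper_width: 0.0319
finger_force: 0.0
```

```bash
python3 plan.py .5385,.1687,.0145,3;  python3 snap.py wrist .44 .7 .08 .26 .0005 .0145 w7
```

```text
t 13.8 p [0.5371 0.169  0.0993] F [0.6 0.2 0.1] w 0.0319
[0.012 0.002 0.565] [ 0.001  0.006 -0.001] rows 1.7
[[0.052, 0.967, 0.25, 0.603], [-0.999, 0.05, 0.013, 0.172], [-0.0, -0.25, 0.968, 0.253], [0.0, 0.0, 0.0, 1.0]] 62.91110465201139
```

View pics/w7.png

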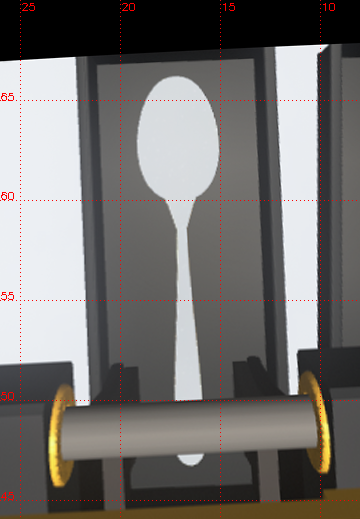

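The spoon tip is at (177,76) and the handle end at (191,466): heading about 2.3°, handle y≈.1675 at the grip. Gripping.

move_arm:
  increments:
    - [0.005, 0.005, 0.3, 0, 0, 0, 32]
    - [0.012, 0.01, 0.48, 0, 0, 0.01, 32]
    - [0.012, 0.01, 0.563, 0, 0, 0.01, 32]
    - [0.012, 0.01, 0.563, 0, 0, 0.01, 32]
    - [0.012, 0.01, 0.563, 0, 0, 0.01, 0]
    - [0.012, 0.01, 0.563, 0, 0, 0.01, 0]
    - [0.012, 0.01, 0.563, 0, 0, 0.01, 0]
    - [0.012, 0.01, 0.563, 0, 0, 0.01, 0]
    - [0.012, 0.01, 0.563, 0, 0, 0.01, 0]
    - [0.012, 0.01, 0.563, 0, 0, 0.01, 0]
    - [0.012, 0.01, 0.4, 0, 0, 0.01, 0]
    - [0.012, 0.01, 0.1, 0, 0, 0.01, 0]
    - [0.012, 0.01, 0, 0, 0, 0.01, 0]
    - [0.012, 0.01, 0, 0, 0, 0.01, 0]

```text
time_s: 15.25
position: [0.5425, 0.1674, 0.1038]
eef_rot: [-0.0, 1.0, 0.021, 0.003]
force: [0.1, 0.5, -1.2]
gripper_width: 0.0073
finger_force: 40.0
```

```bash
python3 plan.py .5388,.0535,.1,0.8 .5388,.0535,.0145,0.8
```

```text
t 15.25 p [0.5425 0.1674 0.1038] F [ 0.1  0.5 -1.2] w 0.0073
[-0.056  0.758  0.024] [-0.001 -0.007  0.035] rows 2.3
[ 0.   -0.    0.57] [0. 0. 0.] rows 1.7
```

move_arm:
  increments:
    - [0, 0.2, 0.01, 0, 0, 0.01, 0]
    - [-0.01, 0.45, 0.02, 0, 0, 0.03, 0]
    - [-0.02, 0.68, 0.02, 0, 0, 0.035, 0]
    - [-0.02, 0.758, 0.02, 0, 0, 0.035, 0]
    - [-0.02, 0.758, 0.02, 0, 0, 0.035, 0]
    - [-0.02, 0.758, 0.02, 0, 0, 0.035, 0]
    - [-0.02, 0.758, 0.02, 0, 0, 0.035, 0]

```text
time_s: 15.95
position: [0.542, 0.0546, 0.0979]
eef_rot: [-0.0, 1.0, 0.008, -0.0]
force: [-0.8, -0.5, -0.5]
gripper_width: 0.0078
finger_force: 40.0
```

```bash
python3 plan.py .5388,.0535,.0145,0.8;python3 snap.py wrist .44 .7 -.04 .14 .0005 .03 w8;  python3 -c "
import cv2;a=cv2.imread('pics/w8_raw.png');cv2.imwrite('pics/w8r.png',cv2.resize(a[:,100:460],None,fx=1.4,fy=1.4,interpolation=2))"
```

```text
t 15.95 p [0.542  0.0546 0.0979] F [-0.8 -0.5 -0.5] w 0.0078
[-0.021  0.007  0.556] [-0.001  0.001  0.002] rows 1.7
[[0.015, 0.969, 0.247, 0.608], [-1.0, 0.015, 0.002, 0.055], [-0.001, -0.247, 0.969, 0.252], [0.0, 0.0, 0.0, 1.0]] 62.91110465201139
```

View pics/w8r.png

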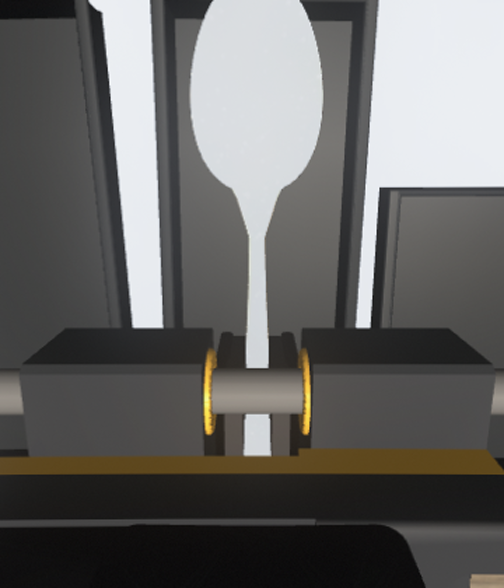

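The spoon is level and straight; the rims look centred near column 265 and the spoon near 257. I'll measure the rim edges numerically.

Run:
```python
from h import *
def rim(f,z,yc,xs,x0=.44,x1=.7,hw=.075):
    d=dict(np.load(f));s=.0005;o=ortho(d,x0,x1,yc-hw,yc+hw,s,z,"/tmp/y.png").min(2);n=o.shape[1]
    for x in xs:
        m=o[int((x1-x)/s)]>150;mid=n//2;w=np.nonzero(m)[0]
        w=w[abs(w-mid)*s>.035]
        l=w[w<mid].max();r=w[w>mid].min()
        print(f,"x",x,"yL %.4f yR %.4f w %.4f c %.4f"%(yc+hw-l*s,yc+hw-r*s,(r-l)*s,yc+hw-(l+r)/2*s))
rim("w8.npz",.03,.0535,[.57,.6,.63,.655])
rim("w5.npz",.03,.0535,[.57,.6,.63,.655])
rim("w7.npz",.03,.1685,[.57,.6,.63,.655])
rim("w4.npz",.03,-.166,[.57,.6,.63,.65])
```

```text
w8.npz x 0.57 yL 0.1000 yR 0.0060 w 0.0940 c 0.0530
w8.npz x 0.6 yL 0.1000 yR 0.0060 w 0.0940 c 0.0530
w8.npz x 0.63 yL 0.1000 yR 0.0065 w 0.0935 c 0.0533
w8.npz x 0.655 yL 0.1005 yR 0.0065 w 0.0940 c 0.0535
w5.npz x 0.57 yL 0.1000 yR 0.0060 w 0.0940 c 0.0530
w5.npz x 0.6 yL 0.1000 yR 0.0060 w 0.0940 c 0.0530
w5.npz x 0.63 yL 0.1005 yR 0.0065 w 0.0940 c 0.0535
w5.npz x 0.655 yL 0.1005 yR 0.0065 w 0.0940 c 0.0535
w7.npz x 0.57 yL 0.2155 yR 0.1215 w 0.0940 c 0.1685
w7.npz x 0.6 yL 0.2165 yR 0.1225 w 0.0940 c 0.1695
w7.npz x 0.63 yL 0.2180 yR 0.1240 w 0.0940 c 0.1710
w7.npz x 0.655 yL 0.2190 yR 0.1250 w 0.0940 c 0.1720
w4.npz x 0.57 yL -0.1180 yR -0.2120 w 0.0940 c -0.1650
w4.npz x 0.6 yL -0.1170 yR -0.2110 w 0.0940 c -0.1640
w4.npz x 0.63 yL -0.1160 yR -0.2100 w 0.0940 c -0.1630
w4.npz x 0.65 yL -0.1155 yR -0.2095 w 0.0940 c -0.1625
```

```bash
cat > item.py <<'E'
from h import *
import sys
f,x0,x1,y0,y1,z=sys.argv[1],*map(float,sys.argv[2:])
d=dict(np.load(f));s=.0005;m=ortho(d,x0,x1,y0,y1,s,z,"/tmp/y.png").min(2)>130
for a in np.linspace(4,m.shape[0]-4,12).astype(int):
    c=np.nonzero(m[a])[0]
    if len(c): print("x %.3f y %.4f w %.1f"%(x1-a*s,y1-s*(c.min()+c.max())/2,np.ptp(c)*s*1e3))
E
python3 item.py w8.npz .55 .66 .03 .08 .098
```

```text
x 0.649 y 0.0560 w 31.0
x 0.639 y 0.0558 w 36.5
x 0.630 y 0.0558 w 39.5
x 0.620 y 0.0558 w 38.5
x 0.611 y 0.0558 w 32.5
x 0.601 y 0.0553 w 14.5
x 0.591 y 0.0553 w 7.5
x 0.582 y 0.0550 w 5.0
x 0.572 y 0.0545 w 5.0
x 0.562 y 0.0545 w 6.0
x 0.552 y 0.0545 w 7.0
```

move_arm:
  increments:
    - [-0.01, 0.005, 0.25, 0, 0, 0.01, 0]
    - [-0.021, 0.011, 0.44, 0, 0, 0.018, 0]
    - [-0.021, 0.011, 0.53, 0, 0, 0.018, 0]
    - [-0.021, 0.011, 0.556, 0, 0, 0.018, 0]
    - [-0.021, 0.011, 0.556, 0, 0, 0.018, 0]
    - [-0.021, 0.011, 0.556, 0, 0, 0.018, 30]
    - [-0.021, 0.011, 0.556, 0, 0, 0.018, 30]
    - [-0.021, 0.011, 0.556, 0, 0, 0.018, 30]
    - [-0.021, 0.011, 0.556, 0, 0, 0.018, 30]
    - [-0.021, 0.011, 0.3, 0, 0, 0.018, 30]
    - [-0.021, 0.011, 0, 0, 0, 0.018, 30]
    - [-0.021, 0.011, 0, 0, 0, 0.018, 30]

```text
time_s: 17.2
position: [0.5434, 0.0513, 0.1029]
eef_rot: [0.001, 1.0, -0.0, 0.005]
force: [1.3, -0.0, 0.3]
gripper_width: 0.0297
finger_force: 0.0
```

```bash
python3 plan.py .498,-.2905,.1,0; python3 snap.py wrist .44 .7 -.04 .14 .0005 .0145 w9; python3 item.py w9.npz .46 .665 .02 .085 .014
```

```text
t 17.2 p [0.5434 0.0513 0.1029] F [ 1.3 -0.   0.3] w 0.0297
n 3 first [-0.101  0.76   0.006] [ 0.001 -0.014 -0.   ] then [-0.101  0.76   0.006] rows 2.3
[[-0.0, 0.972, 0.235, 0.607], [-1.0, -0.0, 0.0, 0.051], [0.0, -0.235, 0.972, 0.258], [0.0, 0.0, 0.0, 1.0]] 62.91110465201139
x 0.645 y 0.0530 w 32.0
x 0.627 y 0.0530 w 41.0
x 0.609 y 0.0528 w 35.5
x 0.590 y 0.0528 w 10.5
x 0.572 y 0.0525 w 5.0
x 0.553 y 0.0528 w 6.5
x 0.536 y 0.0525 w 9.0
x 0.517 y 0.0523 w 11.5
```

The spoon is placed at y=.053, aligned within 0.2°. Back to the fork.

move_arm:
  increments:
    - [-0.03, 0.25, 0, 0, 0, 0, 32]
    - [-0.06, 0.5, 0, 0, 0, 0, 32]
    - [-0.095, 0.755, 0, 0, 0, 0, 32]

```text
time_s: 17.55
position: [0.5241, -0.0622, 0.0971]
eef_rot: [-0.0, 1.0, 0.001, -0.001]
force: [0.1, -0.2, -0.1]
gripper_width: 0.0318
finger_force: 0.0
```

move_arm:
  increments:
    - [-0.03, 0.25, 0, 0, 0, 0, 32]
    - [-0.06, 0.5, 0, 0, 0, 0, 32]
    - [-0.095, 0.755, 0, 0, 0, 0, 32]

```text
time_s: 17.85
position: [0.5096, -0.1759, 0.0968]
eef_rot: [-0.001, 1.0, -0.0, -0.001]
force: [0.9, -0.1, 0.4]
gripper_width: 0.0323
finger_force: 0.0
```

move_arm:
  increments:
    - [-0.03, 0.25, 0, 0, 0, 0, 32]
    - [-0.06, 0.5, 0, 0, 0, 0, 32]
    - [-0.095, 0.755, 0, 0, 0, 0, 32]
    - [-0.095, 0.755, 0, 0, 0, 0, 32]
    - [-0.095, 0.755, 0, 0, 0, 0, 32]
    - [-0.095, 0.755, 0, 0, 0, 0, 32]

```text
time_s: 18.45
position: [0.4955, -0.2866, 0.0971]
eef_rot: [-0.001, 1.0, 0.0, -0.001]
force: [-0.5, 0.1, -0.1]
gripper_width: 0.0319
finger_force: 0.0
```

```bash
python3 plan.py .499,-.2905,.0105,0
```

```text
t 18.45 p [ 0.4955 -0.2866  0.0971] F [-0.5  0.1 -0.1] w 0.0319
[0.024 0.028 0.578] [-0.003  0.003  0.   ] rows 1.7
```

move_arm:
  increments:
    - [0.012, 0.014, 0.3, 0, 0, 0, 32]
    - [0.023, 0.026, 0.48, 0, 0, 0, 32]
    - [0.023, 0.026, 0.577, 0, 0, 0, 32]
    - [0.023, 0.026, 0.577, 0, 0, 0, 32]
    - [0.023, 0.026, 0.577, 0, 0, 0, 0]
    - [0.023, 0.026, 0.577, 0, 0, 0, 0]
    - [0.023, 0.026, 0.577, 0, 0, 0, 0]
    - [0.023, 0.026, 0.577, 0, 0, 0, 0]
    - [0.023, 0.026, 0.577, 0, 0, 0, 0]
    - [0.023, 0.026, 0.577, 0, 0, 0, 0]
    - [0.023, 0.026, 0.4, 0, 0, 0, 0]
    - [0.023, 0.026, 0.1, 0, 0, 0, 0]
    - [0.023, 0.026, 0, 0, 0, 0, 0]
    - [0.023, 0.026, 0, 0, 0, 0, 0]
    - [0.023, 0.026, 0, 0, 0, 0, 0]

```text
time_s: 19.95
position: [0.4995, -0.2918, 0.0979]
eef_rot: [-0.0, 1.0, -0.0, -0.0]
force: [-0.3, 1.0, -0.7]
gripper_width: 0.0075
finger_force: 40.2
```

```bash
python3 plan.py .5345,.167,.1,2.4
```

```text
t 19.95 p [ 0.4995 -0.2918  0.0979] F [-0.3  1.  -0.7] w 0.0075
n 4 first [ 0.058 -0.765 -0.003] [-0.     0.001 -0.054] then [ 0.09  -0.762 -0.004] rows 2.3
```

move_arm:
  increments:
    - [0.02, -0.2, 0, 0, 0, -0.02, 0]
    - [0.04, -0.45, 0, 0, 0, -0.04, 0]
    - [0.058, -0.7, 0, 0, 0, -0.054, 0]
    - [0.058, -0.765, 0, 0, 0, -0.054, 0]

```text
time_s: 20.35
position: [0.5061, -0.1727, 0.096]
eef_rot: [-0.002, 1.0, 0.023, -0.003]
force: [-0.4, 0.2, -1.4]
gripper_width: 0.0076
finger_force: 40.2
```

move_arm:
  increments:
    - [0.03, -0.25, 0, 0, 0, 0, 0]
    - [0.06, -0.5, 0, 0, 0, 0, 0]
    - [0.09, -0.762, 0, 0, 0, 0, 0]

```text
time_s: 20.65
position: [0.5167, -0.0619, 0.0968]
eef_rot: [-0.0, 1.0, 0.02, -0.001]
force: [-0.2, 0.3, -0.0]
gripper_width: 0.0076
finger_force: 40.2
```

move_arm:
  increments:
    - [0.03, -0.25, 0, 0, 0, 0, 0]
    - [0.06, -0.5, 0, 0, 0, 0, 0]
    - [0.09, -0.762, 0, 0, 0, 0, 0]

```text
time_s: 20.95
position: [0.5255, 0.0531, 0.0968]
eef_rot: [0.0, 1.0, 0.021, -0.001]
force: [0.6, 0.3, -0.4]
gripper_width: 0.0079
finger_force: 40.2
```

move_arm:
  increments:
    - [0.03, -0.25, 0, 0, 0, 0, 0]
    - [0.06, -0.5, 0, 0, 0, 0, 0]
    - [0.09, -0.7, 0, 0, 0, 0, 0]
    - [0.09, -0.762, 0, 0, 0, 0, 0]
    - [0.09, -0.762, 0, 0, 0, 0, 0]
    - [0.09, -0.762, 0, 0, 0, 0, 0]
    - [0.09, -0.762, 0, 0, 0, 0, 0]
    - [0.09, -0.762, 0, 0, 0, 0, 0]

```text
time_s: 21.75
position: [0.5347, 0.1657, 0.0981]
eef_rot: [0.0, 1.0, 0.02, -0.0]
force: [0.4, 0.9, -0.4]
gripper_width: 0.0074
finger_force: 40.2
```

```bash
python3 plan.py .5355,.167,.0145,2.4;python3 snap.py wrist .44 .7 .08 .26 .0005 .0145 w10; python3 item.py w10.npz .56 .66 .14 .195 .098
```

```text
t 21.75 p [0.5347 0.1657 0.0981] F [ 0.4  0.9 -0.4] w 0.0074
[ 0.006 -0.009  0.558] [ 0.     0.001 -0.002] rows 1.7
[[0.04, 0.968, 0.246, 0.6], [-0.999, 0.039, 0.009, 0.168], [-0.001, -0.247, 0.969, 0.252], [0.0, 0.0, 0.0, 1.0]] 62.91110465201139
x 0.641 y 0.1703 w 21.5
x 0.632 y 0.1698 w 22.5
x 0.624 y 0.1695 w 23.0
x 0.615 y 0.1695 w 24.0
x 0.606 y 0.1685 w 20.0
x 0.598 y 0.1683 w 10.5
x 0.589 y 0.1678 w 5.5
x 0.580 y 0.1673 w 4.5
x 0.572 y 0.1668 w 5.5
x 0.562 y 0.1665 w 6.0
```

View pics/w10_raw.png

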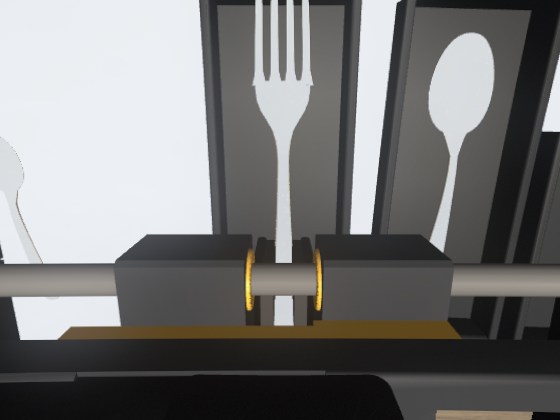

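The fork is aligned with its bay (heading 2.6° against 2.4°), about 1.5 mm to the right of the middle. I'll correct that and lower it.

move_arm:
  increments:
    - [0.003, -0.005, 0.25, 0, 0, 0, 0]
    - [0.006, -0.011, 0.44, 0, 0, 0, 0]
    - [0.006, -0.011, 0.53, 0, 0, 0, 0]
    - [0.006, -0.011, 0.557, 0, 0, 0, 0]
    - [0.006, -0.011, 0.557, 0, 0, 0, 0]
    - [0.006, -0.011, 0.557, 0, 0, 0, 30]
    - [0.006, -0.011, 0.557, 0, 0, 0, 30]
    - [0.006, -0.011, 0.557, 0, 0, 0, 30]
    - [0.006, -0.011, 0.557, 0, 0, 0, 30]
    - [0.006, -0.011, 0.3, 0, 0, 0, 30]
    - [0.006, -0.011, 0, 0, 0, 0, 30]
    - [0.006, -0.011, 0, 0, 0, 0, 30]
    - [0.006, -0.011, 0, 0, 0, 0, 30]

```text
time_s: 23.1
position: [0.5362, 0.1689, 0.0994]
eef_rot: [-0.0, 1.0, 0.021, 0.001]
force: [-0.8, 1.4, -0.9]
gripper_width: 0.0299
finger_force: 0.0
```

```bash
python3 snap.py wrist .44 .7 .08 .26 .0005 .0145 w11; python3 item.py w11.npz .46 .665 .14 .195 .014;  python3 plan.py .5,.34,.14,10
```

```text
[[0.042, 0.969, 0.243, 0.602], [-0.999, 0.041, 0.009, 0.171], [-0.001, -0.243, 0.97, 0.254], [0.0, 0.0, 0.0, 1.0]] 62.91110465201139
x 0.645 y 0.1725 w 22.0
x 0.627 y 0.1715 w 24.0
x 0.609 y 0.1713 w 22.5
x 0.590 y 0.1703 w 6.5
x 0.572 y 0.1693 w 5.5
x 0.553 y 0.1685 w 7.0
x 0.536 y 0.1678 w 8.5
x 0.517 y 0.1668 w 11.5
x 0.481 y 0.1680 w 54.0
x 0.462 y 0.1653 w 3.5
t 23.15 p [0.5351 0.1687 0.0982] F [-0.3 -0.2 -0.8] w 0.0299
n 2 first [-0.093 -0.575 -0.139] [-0.     0.    -0.169] then [-0.016 -0.583 -0.139] rows 1.8
```

The fork is placed within 1 mm of the middle. Now the teaspoon.

move_arm:
  increments:
    - [-0.04, -0.29, -0.07, 0, 0, -0.085, 40]
    - [-0.093, -0.575, -0.139, 0, 0, -0.169, 40]
    - [-0.093, -0.575, -0.139, 0, 0, -0.169, 40]

```text
time_s: 23.45
position: [0.5162, 0.2583, 0.1185]
eef_rot: [-0.001, 0.996, 0.09, -0.0]
force: [-0.5, 0.1, 0.4]
gripper_width: 0.0388
finger_force: 0.0
```

move_arm:
  increments:
    - [0, -0.29, -0.07, 0, 0, 0, 40]
    - [-0.016, -0.583, -0.139, 0, 0, 0, 40]
    - [-0.016, -0.583, -0.139, 0, 0, 0, 40]
    - [-0.016, -0.583, -0.139, 0, 0, 0, 40]
    - [-0.016, -0.583, -0.139, 0, 0, 0, 40]

```text
time_s: 23.95
position: [0.4996, 0.3385, 0.1384]
eef_rot: [0.001, 0.996, 0.087, -0.002]
force: [-0.2, 0.2, -0.8]
gripper_width: 0.0402
finger_force: 0.0
```

```bash
python3 plan.py;python3 snap.py wrist .4 .64 .26 .44 .0004 .007 w12
```

```text
t 23.95 p [0.4996 0.3385 0.1384] F [-0.2  0.2 -0.8] w 0.0402
[[0.173, 0.954, 0.245, 0.565], [-0.985, 0.168, 0.044, 0.35], [0.001, -0.249, 0.968, 0.292], [0.0, 0.0, 0.0, 1.0]] 62.91110465201139
```

View pics/w12.png

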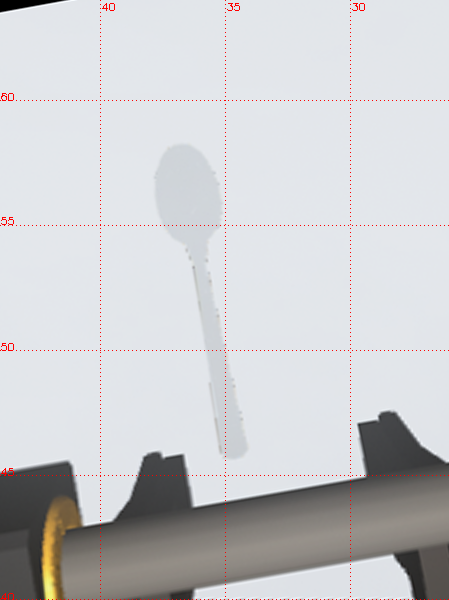

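The teaspoon tip is at (181,144) and the end at (234,458): heading 9.6°, grip at about (.500,.3535).

```bash
python3 plan.py .5,.3535,.01,9.6
```

```text
t 24.0 p [0.4999 0.3383 0.1386] F [-0.3 -1.   0.3] w 0.0401
[ 0.021 -0.101  0.857] [0.001 0.004 0.007] rows 2.6
```

move_arm:
  increments:
    - [0.01, -0.05, 0.2, 0, 0, 0.007, 40]
    - [0.02, -0.1, 0.45, 0, 0, 0.007, 40]
    - [0.021, -0.1, 0.7, 0, 0, 0.007, 40]
    - [0.021, -0.1, 0.82, 0, 0, 0.007, 40]
    - [0.021, -0.1, 0.857, 0, 0, 0.007, 40]
    - [0.021, -0.1, 0.857, 0, 0, 0.007, 40]
    - [0.021, -0.1, 0.857, 0, 0, 0.007, 40]

```text
time_s: 24.7
position: [0.5018, 0.3548, 0.012]
eef_rot: [-0.0, 0.996, 0.084, 0.001]
force: [0.0, -0.6, 0.5]
gripper_width: 0.0399
finger_force: 0.0
```

```bash
python3 plan.py .5,.3535,.01,9.6
```

```text
t 24.7 p [0.5018 0.3548 0.012 ] F [ 0.  -0.6  0.5] w 0.0399
[-0.013  0.006  0.013] [-0.    -0.002  0.001] rows 0.1
```

move_arm:
  increments:
    - [-0.01, 0.006, 0.012, 0, 0, 0, 40]
    - [-0.01, 0.006, 0.012, 0, 0, 0, 0]
    - [-0.01, 0.006, 0.012, 0, 0, 0, 0]
    - [-0.01, 0.006, 0.012, 0, 0, 0, 0]
    - [-0.01, 0.006, 0.012, 0, 0, 0, 0]
    - [-0.01, 0.006, 0.012, 0, 0, 0, 0]
    - [-0.01, 0.006, 0.012, 0, 0, 0, 0]
    - [-0.01, 0.006, -0.15, 0, 0, 0, 0]
    - [-0.01, 0.006, -0.4, 0, 0, 0, 0]
    - [-0.01, 0.006, -0.6, 0, 0, 0, 0]
    - [-0.01, 0.006, -0.6, 0, 0, 0, 0]
    - [-0.01, 0.006, -0.6, 0, 0, 0, 0]
  grip_force: 30

```text
time_s: 25.9
position: [0.4996, 0.3543, 0.102]
eef_rot: [-0.0, 0.996, 0.085, 0.001]
force: [-0.5, -0.7, -1.1]
gripper_width: 0.0078
finger_force: 30.0
```

```bash
python3 plan.py .501,-.0535,.1,0.6
```

```text
t 25.9 p [0.4996 0.3543 0.102 ] F [-0.5 -0.7 -1.1] w 0.0078
n 3 first [-0.15   0.894  0.004] [-0.001 -0.001  0.202] then [-0.006  0.906  0.004] rows 2.7
```

move_arm:
  increments:
    - [-0.03, 0.2, 0, 0, 0, 0.06, 0]
    - [-0.07, 0.5, 0, 0, 0, 0.12, 0]
    - [-0.12, 0.8, 0, 0, 0, 0.2, 0]
    - [-0.15, 0.894, 0, 0, 0, 0.202, 0]

```text
time_s: 26.3
position: [0.4982, 0.2146, 0.0996]
eef_rot: [0.001, 1.0, 0.003, -0.003]
force: [0.8, 0.8, 0.1]
gripper_width: 0.0081
finger_force: 30.0
```

move_arm:
  increments:
    - [0, 0.25, 0, 0, 0, 0, 0]
    - [0, 0.55, 0, 0, 0, 0, 0]
    - [0, 0.85, 0, 0, 0, 0, 0]
    - [-0.006, 0.906, 0, 0, 0, 0, 0]

```text
time_s: 26.7
position: [0.5001, 0.079, 0.1003]
eef_rot: [0.0, 1.0, 0.003, -0.001]
force: [-0.5, 0.2, -0.0]
gripper_width: 0.0079
finger_force: 30.0
```

move_arm:
  increments:
    - [0, 0.25, 0, 0, 0, 0, 0]
    - [0, 0.55, 0, 0, 0, 0, 0]
    - [0, 0.82, 0, 0, 0, 0, 0]
    - [-0.006, 0.906, 0, 0, 0, 0, 0]
    - [-0.006, 0.906, 0, 0, 0, 0, 0]
    - [-0.006, 0.906, 0, 0, 0, 0, 0]
    - [-0.006, 0.906, 0, 0, 0, 0, 0]
    - [-0.006, 0.906, 0, 0, 0, 0, 0]

```text
time_s: 27.5
position: [0.5007, -0.0519, 0.1013]
eef_rot: [-0.0, 1.0, 0.007, -0.0]
force: [-0.8, -0.4, -1.4]
gripper_width: 0.0078
finger_force: 30.0
```

```bash
python3 plan.py .501,-.0535,.0145,.6;python3 snap.py wrist .44 .65 -.13 .02 .0004 .03 w13; python3 item.py w13.npz .53 .6 -.08 -.03 .1
python3 - <<'E'
from h import *
d=dict(np.load("w13.npz"));s=.0005;o=ortho(d,.44,.65,-.1285,.0215,s,.03,"/tmp/y.png").min(2)
for x in (.54,.56,.58,.595):
    w=np.nonzero(o[int((.65-x)/s)]>150)[0];w=w[abs(w-150)*s>.035];l=w[w<150].max();r=w[w>150].min();print(x,(r-l)*s,.0215-(l+r)/2*s)
E
```

```text
t 27.5 p [ 0.5007 -0.0519  0.1013] F [-0.8 -0.4 -1.4] w 0.0078
[0.002 0.011 0.579] [-0.001  0.001  0.003] rows 1.7
[[0.013, 0.969, 0.247, 0.567], [-1.0, 0.013, 0.002, -0.052], [-0.001, -0.247, 0.969, 0.255], [0.0, 0.0, 0.0, 1.0]] 62.91110465201139
x 0.598 y -0.0548 w 49.5
x 0.593 y -0.0548 w 49.5
x 0.581 y -0.0515 w 16.0
x 0.575 y -0.0513 w 21.5
x 0.569 y -0.0515 w 25.0
x 0.562 y -0.0515 w 26.0
x 0.556 y -0.0513 w 24.5
x 0.550 y -0.0515 w 20.0
x 0.544 y -0.0515 w 9.0
x 0.538 y -0.0520 w 6.0
x 0.532 y -0.0520 w 5.0
0.54 0.094 -0.052
0.56 0.0935 -0.05175
0.58 0.094 -0.0515
0.595 0.094 -0.0515
```

View pics/w13_raw.png

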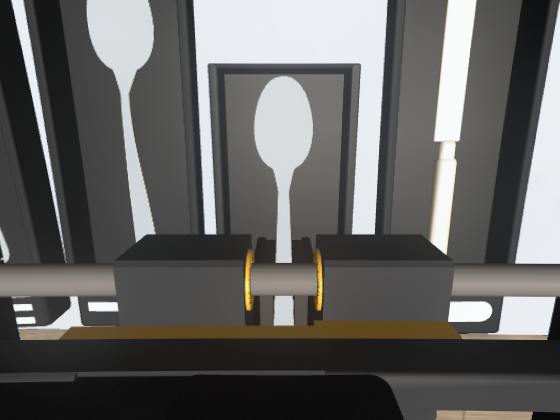

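The teaspoon is centred in its bay (y -.052 for both) and straight. Lowering.

move_arm:
  increments:
    - [0, 0, 0.25, 0, 0, 0, 0]
    - [0, 0, 0.44, 0, 0, 0, 0]
    - [0, 0, 0.54, 0, 0, 0, 0]
    - [0, 0, 0.58, 0, 0, 0, 0]
    - [0, 0, 0.58, 0, 0, 0, 0]
    - [0, 0, 0.58, 0, 0, 0, 30]
    - [0, 0, 0.58, 0, 0, 0, 30]
    - [0, 0, 0.58, 0, 0, 0, 30]
    - [0, 0, 0.58, 0, 0, 0, 30]
    - [0, 0, 0.3, 0, 0, 0, 30]
    - [0, 0, 0, 0, 0, 0, 30]
    - [0, 0, -0.4, 0, 0, 0, 30]
    - [0, 0, -0.8, 0, 0, 0, 30]
    - [0, 0, -0.8, 0, 0, 0, 30]
    - [0, 0, -0.8, 0, 0, 0, 30]
    - [0, 0, -0.8, 0, 0, 0, 30]

```text
time_s: 29.15
position: [0.5006, -0.0535, 0.2215]
eef_rot: [0.0, 1.0, 0.005, 0.0]
force: [0.3, -0.4, 0.2]
gripper_width: 0.03
finger_force: 0.0
```

```bash
python3 plan.py;python3 snap.py wrist .40 .70 -.22 .26 .0006 .012 w14;for a in ".46 .59 -.08 -.025" ".46 .66 -.2 -.135" ".46 .66 .02 .085" ".46 .66 .14 .195"; do python3 item.py w14.npz $a .012; echo; done
```

```text
t 29.15 p [ 0.5006 -0.0535  0.2215] F [ 0.3 -0.4  0.2] w 0.03
[[0.011, 0.969, 0.246, 0.566], [-1.0, 0.011, 0.002, -0.053], [-0.001, -0.246, 0.969, 0.376], [0.0, 0.0, 0.0, 1.0]] 62.91110465201139
x 0.577 y -0.0528 w 21.5
x 0.566 y -0.0525 w 26.0
x 0.554 y -0.0525 w 24.0
x 0.542 y -0.0530 w 8.0
x 0.531 y -0.0528 w 5.5
x 0.520 y -0.0535 w 6.0
x 0.508 y -0.0533 w 7.5
x 0.497 y -0.0535 w 8.0
x 0.485 y -0.0540 w 9.0
x 0.474 y -0.0538 w 10.5
x 0.462 y -0.0543 w 11.5

x 0.658 y -0.1618 w 11.5
x 0.641 y -0.1625 w 18.0
x 0.623 y -0.1630 w 18.0
x 0.605 y -0.1633 w 17.5
x 0.587 y -0.1640 w 18.0
x 0.569 y -0.1645 w 18.0
x 0.551 y -0.1660 w 10.0
x 0.534 y -0.1670 w 13.0
x 0.516 y -0.1675 w 13.0
x 0.498 y -0.1680 w 13.0
x 0.480 y -0.1685 w 13.0
x 0.462 y -0.1690 w 13.0

x 0.658 y 0.0543 w 10.5
x 0.641 y 0.0535 w 36.0
x 0.623 y 0.0533 w 41.5
x 0.605 y 0.0533 w 32.5
x 0.587 y 0.0543 w 8.5
x 0.569 y 0.0545 w 6.0
x 0.551 y 0.0543 w 7.5
x 0.534 y 0.0538 w 9.5
x 0.516 y 0.0530 w 12.0
x 0.498 y 0.0520 w 14.0
x 0.480 y 0.0510 w 15.0
x 0.462 y 0.0505 w 9.0

x 0.658 y 0.1730 w 20.0
x 0.641 y 0.1693 w 23.5
x 0.623 y 0.1683 w 24.5
x 0.605 y 0.1690 w 20.0
x 0.587 y 0.1728 w 5.5
x 0.569 y 0.1735 w 6.0
x 0.551 y 0.1723 w 7.5
x 0.534 y 0.1703 w 9.5
x 0.516 y 0.1678 w 11.5
x 0.498 y 0.1650 w 14.0
x 0.480 y 0.1628 w 15.5
x 0.462 y 0.1610 w 12.0
```

View pics/w14.png

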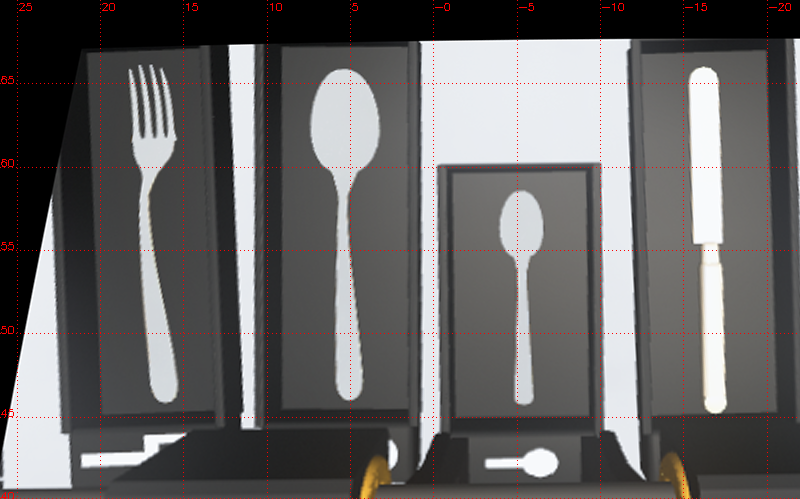

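All four pieces lie flat, straight and centred in their labelled bays, with handles toward the caps: fork (150,65)-(163,400), spoon (343,70)-(348,400), teaspoon (521,190)-(523,403) and knife (705,68)-(714,412). The gripper is clear.

```bash
python3 -c "
from cell import env
print(env.close_job())"
```

```text
the job is handed in; nothing more can be done
None
```

Job handed in at about 29 s: the last picture shows the fork, spoon, teaspoon and knife each alone and flat, centred to about 1 mm across its own bay, handle toward the label; the arm kept clear of the glass and the salt shaker.

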